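# Make up the immersion kit and the camera kit

### The job

Make up the two microscope kits from the stock: the immersion oil bottle and the objective canister go into the tray with the wire loop, and the spare eyepiece and the neutral-density filter into the tray without one, each down in its own pocket (bottle and eyepiece in the smaller pocket of their tray). The filter is in the hinged case: swing the clear lid back past upright so that it stays open, lift the filter out and leave the case open. Set everything down upright (the filter flat) without dropping or tipping it, and leave the dropper bottle where it stands.

Things in the scene. Friction and masses are not known exactly. Their poses are not given: they have to be found in the camera images.
- oil_centre (a point): Immersion oil bottle: small white round bottle with a blue screw cap, 35 mm in diameter (straight up to 50 mm), 66 mm high. Loose, upright on the desk in the stock group left of the trays. The point is its centre, 33 mm above its base; z points up.
- canister_centre (a point): Objective canister: stubby white can with a wider black screw top, 40 mm in diameter below and 42 mm at the top, 54 mm high. Loose, upright on the desk in the stock group left of the trays. The point is its centre, 27 mm above its base; z points up.
- eyepiece_centre (a point): Spare microscope eyepiece: all black, waisted, 39 mm in diameter, 46 mm high, standing on end. Loose, upright on the desk in the stock group left of the trays. The point is its centre, 23 mm above its base; z points up.
- dropper_centre (a point): Dropper bottle: slim amber bottle with a black rubber bulb, 29 mm in diameter, 102 mm high. Loose, stands beside the stock group, to its left, but belongs to neither kit: leave it alone. The point is its centre, 51 mm above its base.
- filter_centre (a point): Mounted neutral-density filter: flat dark glass disc in an aluminium ring, 45 mm in diameter, 9 mm thick. Loose, lies flat in the foam nest of the hinged case, seen through its clear lid, within 4 mm of the case's middle. The point is its centre, 4.5 mm above its underside; z up. Grip it across the ring along the case's y.
- immersion_tray: Immersion kit tray, WITH a flat steel wire loop on its far (+x) end. Fixed grey tray, 146 (x) x 92 (y) x 15 high; origin mid-underside, x lengthwise away from robot. Pocket floors 5 above the underside; a finger slot 32 wide, as deep as the pocket, runs along y through both long sides. Oil bottle pocket 48 (x) x 42 (y) at x = -37, robot side; canister pocket 56 x 50 at x = +37, loop side. All mm.
- camera_tray: Camera kit tray, WITHOUT a loop. Fixed grey tray, 146 (x) x 92 (y) x 15 high; origin mid-underside, x lengthwise away from robot. Pocket floors 5 above the underside; a finger slot 32 wide, as deep as the pocket, runs along y through both long sides. Eyepiece pocket 52 (x) x 46 (y) at x = -37, robot side; filter pocket 59 x 52 at x = +37, far side. All mm.
- case_hinge (a point): Middle of the fixed filter case's hinge line, 22 above the desk; x from the tab side to the hinge (away from robot), y along the hinge. Black base 84 (x) x 116 (y) x 22, walls 3; its middle lies 42 in front (-x) of this point. There the filter's underside is 5 above the desk, in a foam nest 8 deep with a finger slot 34 wide along y, 110 long in all. mm.
- lid_tab (a point): Grip point on the lid's black lifting tab (16 wide in y, 5 thick), 28 out from the lid's front edge, 11 from the tab's tip. Lid shut: 112 in front (-x) of the hinge line, 3 above its height (25 above the desk), free beside and below. It turns with the lid about the hinge line. Pinch it across y. mm.
- lid (a joint): Clear lid of the filter case, 12 mm deep, rad: 0 shut (start), 1.57 upright, 1.92 fully back at its stop. Light (60 g) and free: let go before upright it falls shut; past upright it falls back and stays.
There are look-alikes about, which are no part of the job. What is shaped like the part that bears eyepiece_centre but turquoise is not meant.

How it is judged:
By the outcome, as a careful person would: the job done as asked, in the order asked, and still so for the second after the job is handed in, with the robot touching nothing.
It also fails if it takes over 115 s, if anything falls off the work surface, if the arm or the gripper's body presses on something with over 40 N, if the wrist force passes 120 N, or if a joint passes its speed limit or range.

### The arm

A 6-joint arm with a two-finger parallel gripper is mounted at the origin on a cart in front of the work surface, level with it; the furniture and walls round the work are solid. World frame = base frame: x ahead of the robot, y to its left, z up, the work surface at z = 0. Lengths are in mm, angles in degrees, forces in N, time in s.
With the tool pointing down it reaches from about 300 to 850 mm from the base axis. Payload 4.2 kg.
Tool frame: the origin (TCP) lies at the very end of the fingers, on their centre line; the grasp point (between the pads) lies 19 mm behind it (env.grasp_offset is the distance from the TCP to the grasp point, in mm); z points along the fingers, y is the line along which they close (so a half turn about z gives the same grasp; the last joint's range is limited). The gripper opens to 91 mm and grips with 3 to 60 N. Pads are 32 mm wide; open, the fingers measure 118 mm over their backs; the gripper's body (76 mm by 178 mm) begins 60 mm behind the grasp point.
Start: joints at [67.781, 18.312, 89.639, -0, 72.044, -1.146], TCP at [206.752, 536.56, 213.976] pointing down, gripper open.
Joint ranges: [-177.97, 177.97], [-48.28, 115.42], [12.27, 149.76], [-77.06, 257.06], [2.81, 150.46], [-146.56, 146.56]. Speed limits (degrees/s): [147.25, 147.25, 180, 180, 180, 180].

### API

Orientations are given as [roll, pitch, yaw] about the fixed x, y, z axes, in that order (R = Rz(yaw) Ry(pitch) Rx(roll)).
In Python, from workcell import env, eyes gives the robot as it stands.
- The arm moves only by the tool send_rows, never from a script. Its arguments are lists of equal length, an entry for each row: "grip": the opening, from -1 (shut) to 1 (fully open), so that 0 is half open; "xyz": the shift along the world's x, y, z in m, a list of three; "yaw": the turn about the world's z in degrees. A call has 1 to 8 rows; each row is the pose to reach, as a shift and turn from the pose commanded when the call began; what a row does not reach only later rows make up. A row lasts 1/12 s, in which the tool goes at most 41.7 mm and 7.16 degrees, less where a joint would pass 70% of its speed; a pose out of reach is approached as far as the arm can. A call with a gripper value outside its range is refused whole. The fingers move at their own pace and stop on an object; "grip_force" is the grip in N (left out, the last holds). Time passes only in rows, so rows that repeat a pose let the fingers close. It gives the time, the measured TCP pose, the force, the opening and the grip force at its end, in the units of the state.
- env.state(): the state, without advancing time (a new reading comes with each control period).
- eyes.grab_frame(name): name is "scene" or "top"; returns a dict with "frame" (384x512x3 uint8, red, green, blue), "fx", "fy", "cx", "cy" (pixels), "D" ([k1, k2, p1, p2, k3] as OpenCV has them; the pictures are not rectified), "pose" (4x4, takes a point from camera to world coordinates). Camera axes: x right, y down, z forward; pixel columns grow to the right and rows downward; lengths in mm; the calibration is good to about 2 mm. A picture is of the moment at which its call begins. There is no depth.
- env.job_done(): hands the job in; it is judged then, once.
The state is a dict: "time_s": time; "qpos": joint angles; "qvel": joint speeds; "effort": joint torques, N m; "ee_pos": TCP position; "ee_rot": TCP orientation; "force": force on the tool from outside, world axes, zero at the start; "torque": the same for the moment, N m; "gripper_width": finger opening in mm; "gripper_force": force on a finger pad.
Only numpy, scipy, OpenCV 4.12 (cv2) and the standard library are available. Lean on these libraries where they do the work, as an engineer would, in place of code of your own. Each camera call takes 0.05 s, during which the arm holds its last target. There are 200 camera calls.

## Working session

There is one attempt and no reset: what is moved stays moved. The work goes in short steps, Python scripts to look and compute and a tool call to move; the robot and the scene stay as the last step left them, time stands still between calls to the robot, and variables do not carry over. Pictures are saved under pics/ and viewed, at most 14 in all, crops included, and the job is handed in when it is done.

Besides the shell and the picture viewer there is one more tool, called after "Emit:" in YAML: its name, and indented under it one key for each argument. send_rows: Moves the arm, as the interface text tells. Its arguments: {"type":"object","properties":{"grip":{"type":"array"},"xyz":{"type":"array"},"yaw":{"type":"array"},"grip_force":{"type":"number"}},"required":["grip","xyz","yaw"]}

```bash
ls; mkdir -p pics; python3 - <<'E'
from workcell import env, eyes
import cv2,pickle
s=env.state(); print(s['time_s'],s['ee_pos'],s['ee_rot'],s['gripper_width'])
for n in("scene","top"):
    g=eyes.grab_frame(n); pickle.dump(g,open(f'{n}.pkl','wb'))
    cv2.imwrite(f'pics/{n}0.png',cv2.resize(g['frame'][:,:,::-1],(800,600),interpolation=cv2.INTER_CUBIC))
    print(n,g['fx'],g['cx'],g['cy'],g['D'],g['pose'].round(3).tolist() if hasattr(g['pose'],'round') else g['pose'])
E
```

```text
pics
0.0 [206.57913417 536.05478274 213.11729318] [-1.79897825e+02 -1.11650731e-03  1.58925817e+02] 91.03930819350163
scene 425.8632545302822 252.825153681947 185.28828006691762 [-0.08104071  0.          0.          0.          0.        ] [[-0.526, -0.51, 0.681, -452.544], [-0.85, 0.299, -0.433, 663.437], [0.017, -0.807, -0.591, 888.808], [0.0, 0.0, 0.0, 1.0]]
top 375.5642322056078 265.1800666768249 188.59338601361628 [0.02326474 0.         0.         0.         0.        ] [[-0.027, -0.995, 0.098, 388.133], [-0.999, 0.029, 0.02, 38.979], [-0.023, -0.098, -0.995, 1270.266], [0.0, 0.0, 0.0, 1.0]]
```

View pics/scene0.png

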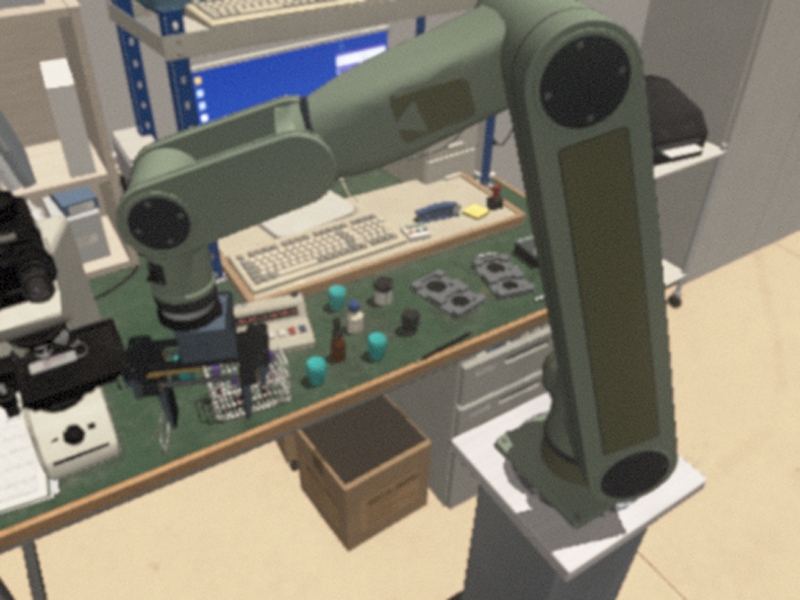

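View pics/top0.png

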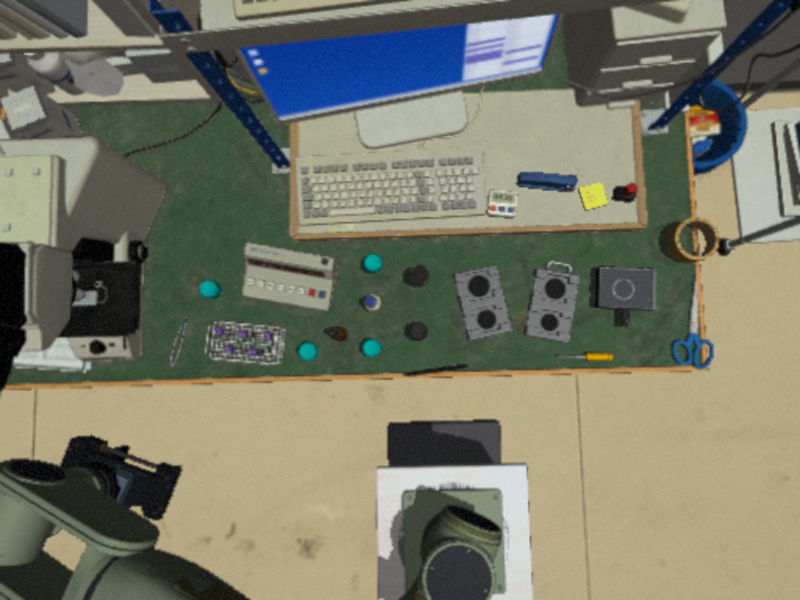

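The scene picture shows the canister (383,290), white with a black top, then the all-black eyepiece (410,320), the oil bottle (354,317) and the amber dropper (338,345). In the top picture these are at (416,275), (416,331), (372,301) and (337,333). The turquoise pieces are decoys. The loop tray is at (553,302), the tray without a loop at (484,302), and the case at (625,288) with its tab at (622,317). I'll confirm all this in one enlarged crop.

```bash
python3 - <<'E'
import cv2,pickle
g=pickle.load(open('top.pkl','rb'));f=g['frame'][150:234,200:430,::-1]
a=cv2.resize(f,None,fx=3.47,fy=3.47,interpolation=cv2.INTER_CUBIC)
s=pickle.load(open('scene.pkl','rb'))['frame'][155:255,190:350,::-1]
b=cv2.resize(s,None,fx=3,fy=3,interpolation=cv2.INTER_CUBIC)
import numpy as np
o=np.zeros((600,800,3),np.uint8);o[:a.shape[0],:a.shape[1]]=a[:, :800];o[298:298+b.shape[0],:b.shape[1]]=b
cv2.imwrite('pics/crop1.png',o)
E
```

```text
(no output)
```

View pics/crop1.png

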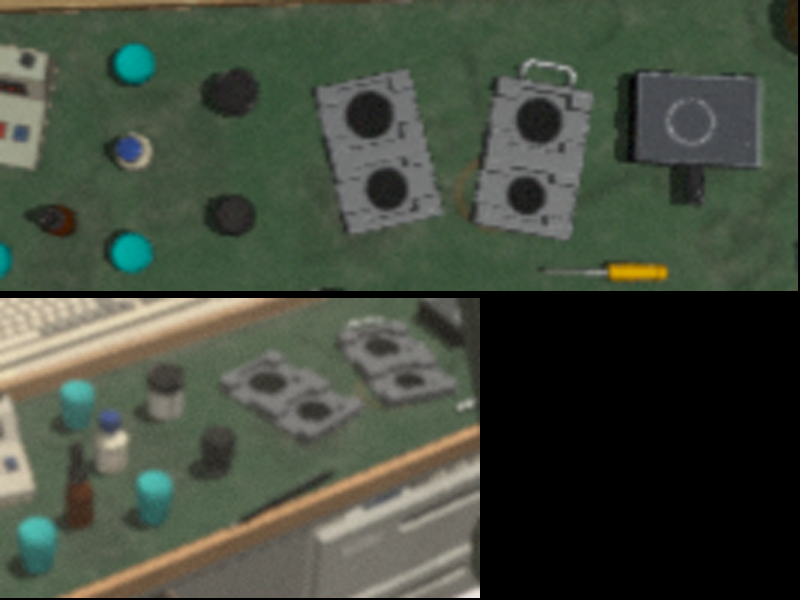

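```bash
cat > vis.py <<'E'
import numpy as np,cv2,pickle
from scipy.optimize import minimize
def proj(g,P):
    T=np.linalg.inv(np.array(g['pose'])); r,_=cv2.Rodrigues(T[:3,:3])
    K=np.array([[g['fx'],0,g['cx']],[0,g['fy'],g['cy']],[0,0,1.]])
    return cv2.projectPoints(np.asarray(P,float).reshape(-1,1,3),r,T[:3,3],K,np.array(g['D'],float))[0][:,0]
def unproj(g,px,z):
    K=np.array([[g['fx'],0,g['cx']],[0,g['fy'],g['cy']],[0,0,1.]])
    n=cv2.undistortPoints(np.asarray(px,float).reshape(-1,1,2),K,np.array(g['D'],float))[:,0]
    M=np.array(g['pose']);d=np.c_[n,np.ones(len(n))]@M[:3,:3].T;o=M[:3,3]
    return o+d*((z-o[2])/d[:,2])[:,None]
S=4
def cyl(p,prof):
    t=np.linspace(0,2*np.pi,40)
    return np.vstack([np.c_[p[0]+r*np.cos(t),p[1]+r*np.sin(t),0*t+z] for r,z in prof])
def box(p,lx,ly,zs):
    a=np.radians(p[2]);c,s=np.cos(a),np.sin(a)
    return np.array([[p[0]+c*x-s*y,p[1]+s*x+c*y,z] for x in(-lx/2,lx/2) for y in(-ly/2,ly/2) for z in zs])
def render(g,pts,org,shape):
    uv=(proj(g,pts)-org+.5)*S-.5
    h=cv2.convexHull(uv.astype(np.float32)); m=np.zeros(shape,np.uint8)
    cv2.fillConvexPoly(m,np.round(h*16).astype(np.int32),255,shift=4); return cv2.GaussianBlur(m/255.,(0,0),S*.6)
def fit(g,mask_fn,model,p0,pad=14):
    uv=proj(g,model(p0)); o=np.floor(uv.min(0)-pad).astype(int); e=np.ceil(uv.max(0)+pad).astype(int)
    f=cv2.resize(g['frame'][o[1]:e[1],o[0]:e[0]].astype(np.float32),None,fx=S,fy=S,interpolation=cv2.INTER_CUBIC)
    m=mask_fn(f)
    c=lambda p:np.abs(render(g,model(p),o,m.shape)-m).sum()/m.sum()
    r=minimize(c,p0,method='Nelder-Mead',options=dict(initial_simplex=[p0]+[np.array(p0)+6*np.eye(len(p0))[i] for i in range(len(p0))]))
    return r.x,r.fun
def nongreen(f): # green excess relative to brightness
    r,gg,b=f[...,0],f[...,1],f[...,2]
    return 1/(1+np.exp(((gg-(r+b)/2)/(r+gg+b+1)-.055)*150))
OIL=[(17.5,0),(17.5,50),(10,66)];CAN=[(20,0),(20,34),(21,36),(21,54)];EYE=[(19.5,0),(19.5,46)]
E
python3 - <<'E'
from vis import *
g=pickle.load(open('top.pkl','rb'));U=lambda u,v,z:unproj(g,[(200+u/3.47,150+v/3.47)],z)[0][:2]
for u,v in((235,90),(235,215),(370,90),(700,90),(180,150),(690,190),(400,145)):print(u,v,g['frame'][int(150+v/3.47),int(200+u/3.47)])
out=cv2.resize(g['frame'][150:234,200:430],None,fx=3.47,fy=3.47,interpolation=cv2.INTER_CUBIC)
def show(pts):
    uv=(proj(g,pts)-[200,150]+.5)*3.47;cv2.polylines(out,[cv2.convexHull(uv.astype(np.float32)).astype(int)],1,(255,0,0))
for n,u,v,prof in(('oil',133,150,OIL),('can',232,92,CAN),('eye',233,215,EYE)):
    mod=lambda p:cyl(p,prof); p,c=fit(g,nongreen,mod,list(U(u,v,prof[-1][1]/2)),7);print(n,p.round(1),round(c,3));show(mod(p))
for n,u,v,yaw,L,zs in(('cam',379,150,10,(146,92),(0,15)),('imm',533,155,-8,(146,92),(0,15)),('case',697,119,0,(84,116),(0,34))):
    mod=lambda p:box(p,*L,zs); p,c=fit(g,nongreen,mod,list(U(u,v,10))+[yaw],9);print(n,p.round(1),round(c,3));show(mod(p))
print('tab',U(688,190,25))
cv2.imwrite('pics/fit1.png',out[:,:,::-1])
E
```

```text
235 90 [42 40 36]
235 215 [49 49 47]
370 90 [110 112 111]
700 90 [74 77 79]
180 150 [67 83 66]
690 190 [35 38 37]
400 145 [115 116 115]
oil [497.7 154.3] 0.366
can [550.9  55.8] 0.224
eye [434.  61.] 0.253
cam [492.2 -80.7  11. ] 0.124
imm [ 482.9 -228.3  -12.2] 0.126
case [ 513.2 -382.3   -4.6] 0.136
tab [ 445.26118819 -370.82594533]
```

View pics/fit1.png

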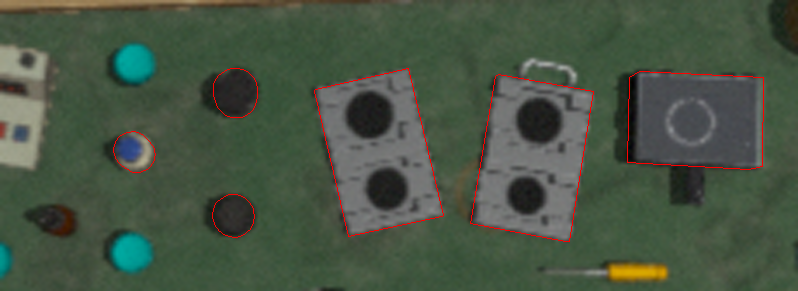

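```bash
python3 - <<'E'
from vis import *
t=pickle.load(open('top.pkl','rb'));s=pickle.load(open('scene.pkl','rb'))
outs=[]
fr=s['frame'];out=cv2.resize(fr[155:255,190:350],None,fx=4.5,fy=4.5,interpolation=cv2.INTER_CUBIC)
def show(pts):
    uv=(proj(s,pts)-[190,155]+.5)*4.5;cv2.polylines(out,[cv2.convexHull(uv.astype(np.float32)).astype(int)],1,(255,0,0))
for n,p0,mod in(('oil',[495,153],lambda p:cyl(p,OIL)),('can',[551,56],lambda p:cyl(p,CAN)),('eye',[434,61],lambda p:cyl(p,EYE)),('cam',[492,-81,11],lambda p:box(p,146,92,(0,15))),('imm',[483,-228,-12],lambda p:box(p,146,92,(0,15)))):
    p,c=fit(s,nongreen,mod,p0,5);print(n,p.round(1),round(c,3));show(mod(p))
# blue cap in top
f=t['frame'].astype(int);m=(f[...,2]-f[...,0]>25)&(f[...,2]-f[...,1]>15);m[:180]=0;m[205:]=0;m[:,:228]=0;m[:,250:]=0
yx=np.argwhere(m);print('cap',yx.mean(0),len(yx),unproj(t,[yx.mean(0)[::-1]],64))
top=cv2.resize(t['frame'][162:215,370:430],None,fx=5.5,fy=5.5,interpolation=cv2.INTER_CUBIC)
o=np.zeros((600,800,3),np.uint8);o[:450,:720]=out; top=cv2.resize(t['frame'][165:212,375:425],None,fx=3.1,fy=3.1,interpolation=cv2.INTER_CUBIC);o[600-top.shape[0]:,:top.shape[1]]=top
top=cv2.resize(t['frame'][185:205,225:260],None,fx=6,fy=6,interpolation=cv2.INTER_CUBIC);o[470:470+top.shape[0],300:300+top.shape[1]]=top
cv2.imwrite('pics/fit2.png',o[:,:,::-1])
E
```

```text
oil [496. 158.] 0.522
can [550.8  57.9] 0.519
eye [434.2  62.5] 0.398
cam [491.2 -74.5   7.9] 0.515
imm [ 482.8 -224.3  -11.9] 0.523
cap [192.36111111 236.69444444] 36 [[497.88857675 156.0096836   64.        ]]
```

View pics/fit2.png

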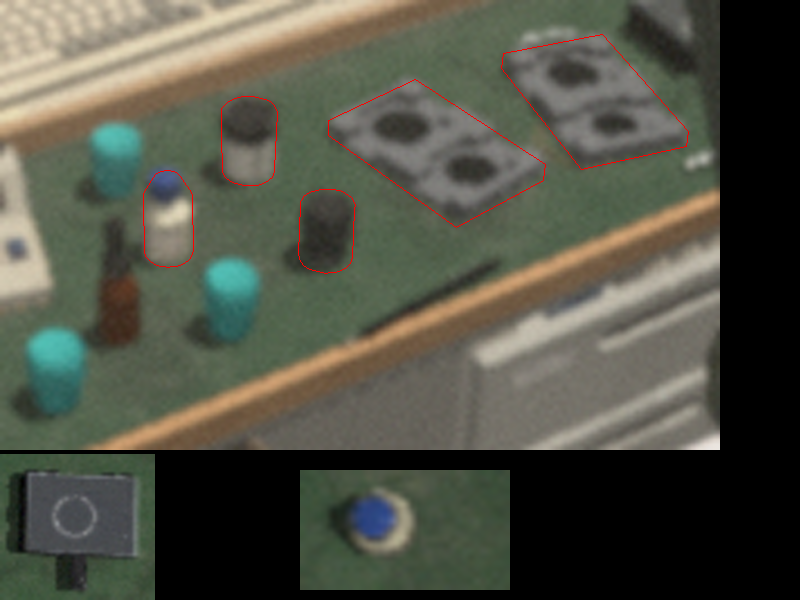

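```bash
python3 - <<'E'
from vis import *
t=pickle.load(open('top.pkl','rb'));f=cv2.resize(t['frame'].astype(np.float32),None,fx=4,fy=4,interpolation=cv2.INTER_CUBIC).mean(2)
for n,p,xs in(('cam',(492,-80.5,11),(37,-37)),('imm',(483,-228,-12),(37,-37))):
    a=np.radians(p[2]);w=[]
    for x in xs:
        c=proj(t,[[p[0]+x*np.cos(a),p[1]+x*np.sin(a),5]])[0]; C=(c+.5)*4-.5
        y,x_=np.mgrid[:f.shape[0],:f.shape[1]];m=(f<75)&((x_-C[0])**2+(y-C[1])**2<34**2)
        _,l,st,ce=cv2.connectedComponentsWithStats(m.astype(np.uint8));k=1+st[1:,4].argmax();w.append(unproj(t,[(ce[k]+.5)/4-.5],5)[0][:2]);print(st[k])
    w=np.array(w);d=w[0]-w[1];print(n,w.round(1).tolist(),w.mean(0),np.hypot(*d),np.degrees(np.arctan2(d[1],d[0])))
lid=lambda f:nongreen(f)/(1+np.exp(-(f.mean(2)-50)/4))
for zs in((22,34),):
    p,c=fit(t,lid,lambda p:box(p,84,116,zs),[513,-382,-4],9);print('case',p.round(1),c)
E
```

```text
[1198  705   55   55 2396]
[1221  793   49   50 1858]
cam [[529.4, -73.6], [456.8, -87.7]] [493.09904146 -80.62990341] 74.04122497117363 11.002182065164613
[1395  713   53   53 2224]
[1385  804   44   44 1513]
imm [[518.8, -237.4], [446.7, -221.5]] [ 482.71032072 -229.43581287] 73.83804676605456 -12.448409518680524
case [ 512.9 -382.7   -4.8] 0.08117568215085469
```

Confirmed in the crop: the oil bottle is white with a blue cap, the canister is white with a black top, and the eyepiece is all black. None of them are turquoise. Grasping the oil bottle along the diagonal (yaw 135) keeps the gripper body clear of the dropper.

Emit:
send_rows:
  grip: [0.35, 0.35, 0.35, 0.35, 0.35, 0.35, 0.35, 0.35]
  xyz:
    - [0.024, -0.031, -0.002]
    - [0.048, -0.063, -0.006]
    - [0.072, -0.095, -0.01]
    - [0.096, -0.127, -0.014]
    - [0.12, -0.159, -0.018]
    - [0.145, -0.191, -0.022]
    - [0.17, -0.223, -0.026]
    - [0.194, -0.254, -0.03]
  yaw: [-3, -6, -9, -12, -15, -18, -21, -24]
  grip_force: 15

```text
time_s: 0.77
ee_pos: [401.4, 280.6, 183.6]
ee_rot: [-180.0, 0.0, 134.8]
force: [0.0, 0.8, 0.6]
gripper_width: 61.8
gripper_force: 0.0
```

Emit:
send_rows:
  grip: [0.35, 0.35, 0.35, 0.35, 0.35, 0.35]
  xyz:
    - [0.024, -0.032, -0.01]
    - [0.048, -0.064, -0.02]
    - [0.072, -0.095, -0.03]
    - [0.097, -0.127, -0.04]
    - [0.097, -0.127, -0.04]
    - [0.097, -0.127, -0.04]
  yaw: [0, 0, 0, 0, 0, 0]

```text
time_s: 1.27
ee_pos: [498.0, 153.8, 142.9]
ee_rot: [-179.9, -0.1, 134.7]
force: [-0.1, 0.3, 0.5]
gripper_width: 61.7
gripper_force: 0.0
```

```bash
python3 - <<'E'
from vis import *
from workcell import env,eyes
s=env.state();print(s['time_s'],s['ee_pos'],s['ee_rot'],s['gripper_width'],s['qpos'])
g=eyes.grab_frame('scene');t=eyes.grab_frame('top');pickle.dump(t,open('top1.pkl','wb'));pickle.dump(g,open('scene1.pkl','wb'))
o=np.vstack([cv2.resize(g['frame'][90:290,150:450],(600,400),interpolation=cv2.INTER_CUBIC)])
p=cv2.resize(t['frame'][140:240,190:390],(600,300),interpolation=cv2.INTER_CUBIC)[:200]
cv2.imwrite('pics/a.png',np.vstack([o,p])[:,:,::-1])
E
```

```text
1.2667 [498.04156057 153.78287373 142.88899228] [-1.79889896e+02 -7.61745713e-02  1.34688211e+02] 61.70699814913002 [ 1.58863640e+01  1.68826870e+01  1.02743357e+02  1.57449518e-02
  6.05071398e+01 -2.88096879e+01]
```

View pics/a.png

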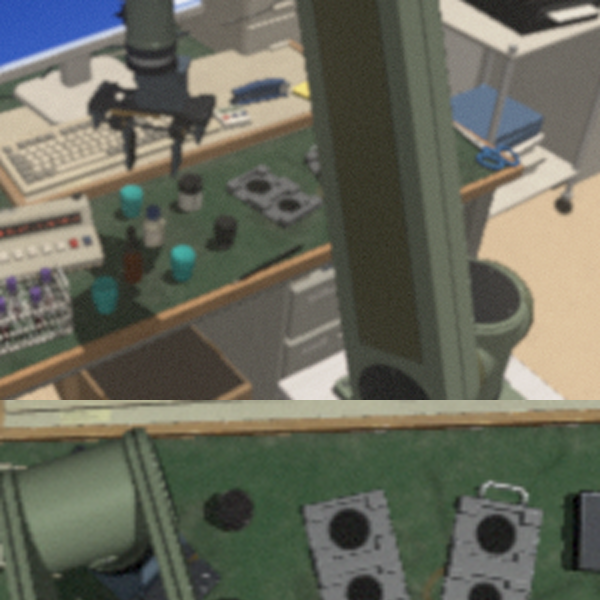

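The fingers at (153,160) stand over the oil bottle at (150,225). Descending to grip it.

Emit:
send_rows:
  grip: [0.35, 0.35, 0.35, 0.35, 0.35, 0.35, -1, -1]
  xyz:
    - [0, 0.001, -0.025]
    - [0, 0.001, -0.055]
    - [0, 0.001, -0.085]
    - [0, 0.001, -0.11]
    - [0, 0.001, -0.13]
    - [0, 0.001, -0.13]
    - [0, 0.001, -0.13]
    - [0, 0.001, -0.13]
  yaw: [0, 0, 0, 0, 0, 0, 0, 0]

```text
time_s: 2.03
ee_pos: [498.4, 157.8, 15.4]
ee_rot: [179.9, 0.1, 135.0]
force: [-0.3, 0.0, 0.7]
gripper_width: 50.8
gripper_force: 0.0
```

Emit:
send_rows:
  grip: [-1, -1, -1, -1, -1, -1]
  xyz:
    - [0, 0, 0]
    - [0, 0, 0]
    - [0, 0, 0]
    - [0, 0, 0]
    - [0, 0, 0.005]
    - [0, 0, 0.02]
  yaw: [0, 0, 0, 0, 0, 0]

```text
time_s: 2.53
ee_pos: [496.2, 156.0, 32.9]
ee_rot: [-179.8, -0.1, 134.9]
force: [-0.8, -0.1, -1.0]
gripper_width: 34.2
gripper_force: 15.0
```

Emit:
send_rows:
  grip: [-1, -1, -1, -1, -1, -1, -1, -1]
  xyz:
    - [0, 0, 0.03]
    - [0, -0.005, 0.06]
    - [-0.004, -0.03, 0.08]
    - [-0.009, -0.062, 0.085]
    - [-0.014, -0.096, 0.085]
    - [-0.019, -0.132, 0.085]
    - [-0.024, -0.168, 0.085]
    - [-0.029, -0.204, 0.085]
  yaw: [0, 0, 5, 10, 15, 20, 25, 30]

```text
time_s: 3.2
ee_pos: [468.0, -49.0, 119.4]
ee_rot: [-180.0, 0.0, 165.2]
force: [1.0, 0.1, -0.7]
gripper_width: 34.2
gripper_force: 15.0
```

Emit:
send_rows:
  grip: [-1, -1, -1, -1, -1, -1, -1, -1]
  xyz:
    - [-0.005, -0.036, 0]
    - [-0.01, -0.072, 0]
    - [-0.015, -0.108, 0]
    - [-0.019, -0.14, 0]
    - [-0.021, -0.162, -0.01]
    - [-0.022, -0.174, -0.025]
    - [-0.022, -0.174, -0.045]
    - [-0.022, -0.174, -0.055]
  yaw: [2.7, 2.7, 2.7, 2.7, 2.7, 2.7, 2.7, 2.7]

```text
time_s: 3.87
ee_pos: [445.4, -221.9, 62.4]
ee_rot: [180.0, -0.2, 167.5]
force: [-0.2, -0.5, -1.1]
gripper_width: 34.3
gripper_force: 15.0
```

Emit:
send_rows:
  grip: [-1, -1]
  xyz:
    - [0, 0, 0]
    - [0, 0, 0]
  yaw: [0, 0]

```text
time_s: 4.03
ee_pos: [446.5, -221.0, 63.9]
ee_rot: [180.0, -0.1, 167.6]
force: [-0.5, 1.3, 0.1]
gripper_width: 34.2
gripper_force: 15.0
```

```bash
cat > look.py <<'E'
from vis import *
from workcell import env,eyes
import sys
s=env.state();print(s['time_s'],s['ee_pos'].round(1),s['ee_rot'].round(1),s['gripper_width'],s['force'].round(1))
im=[]
for n,P in(('scene',sys.argv[2]),('top',sys.argv[3])):
    g=eyes.grab_frame(n);pickle.dump(g,open(f'{n}_{sys.argv[1]}.pkl','wb'))
    x,y,z=map(float,P.split(','));u,v=proj(g,[[x,y,z]])[0].astype(int);u=np.clip(u,60,452);v=np.clip(v,45,339)
    im.append(cv2.resize(g['frame'][v-45:v+45,u-60:u+60],(400,300),interpolation=cv2.INTER_CUBIC));print(n,u-60,v-45)
cv2.imwrite(f'pics/{sys.argv[1]}.png',np.hstack(im)[:,:,::-1])
E
python3 look.py b 447,-221,40 447,-221,20
```

```text
4.0333 [ 446.5 -221.    63.9] [ 1.800e+02 -1.000e-01  1.676e+02] 34.238216434602734 [-0.5  1.3  0.1]
scene 267 129
top 291 160
```

View pics/b.png

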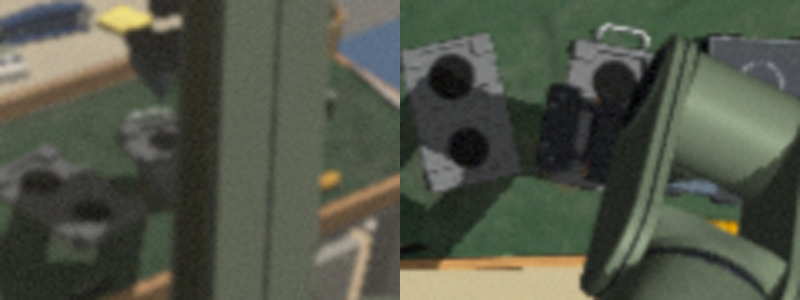

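The arm hides the view, so I'll lower and watch the force.

Emit:
send_rows:
  grip: [-1, -1, -1, -1, -1, -1, -1]
  xyz:
    - [0, 0, -0.015]
    - [0, 0, -0.028]
    - [0, 0, -0.035]
    - [0, 0, -0.039]
    - [0, 0, -0.042]
    - [0, 0, -0.044]
    - [0, 0, -0.044]
  yaw: [0, 0, 0, 0, 0, 0, 0]

```text
time_s: 4.72
ee_pos: [447.3, -221.6, 20.5]
ee_rot: [-180.0, 0.1, 167.6]
force: [0.7, -0.9, -1.3]
gripper_width: 34.0
gripper_force: 15.0
```

Emit:
send_rows:
  grip: [-1, -1, -1]
  xyz:
    - [0, 0, -0.001]
    - [0, 0, -0.001]
    - [0, 0, -0.001]
  yaw: [0, 0, 0]

```text
time_s: 4.97
ee_pos: [447.3, -221.7, 20.3]
ee_rot: [-180.0, 0.1, 167.6]
force: [-2.3, 1.9, 7.4]
gripper_width: 34.1
gripper_force: 15.0
```

Emit:
send_rows:
  grip: [0.0, 0.1, 0.2, 0.25, 0.3, 0.3, 0.36, 0.36]
  xyz:
    - [0, 0, 0.0005]
    - [0, 0, 0.0005]
    - [0, 0, 0.0005]
    - [0, 0, 0.0005]
    - [0, 0, 0.015]
    - [0, 0, 0.04]
    - [0, 0, 0.07]
    - [0.003, 0.015, 0.09]
  yaw: [0, 0, 0, 0, 0, 0, 0, 0]

```text
time_s: 5.63
ee_pos: [450.5, -208.2, 111.0]
ee_rot: [-179.9, 0.1, 167.5]
force: [0.6, -0.1, 0.0]
gripper_width: 62.0
gripper_force: 0.0
```

Emit:
send_rows:
  grip: [0.36, 0.36, 0.36, 0.36, 0.36, 0.36, 0.36, 0.36]
  xyz:
    - [0.013, 0.034, 0]
    - [0.026, 0.068, 0]
    - [0.039, 0.102, 0]
    - [0.052, 0.136, 0]
    - [0.065, 0.17, 0]
    - [0.078, 0.204, 0]
    - [0.091, 0.236, 0]
    - [0.101, 0.263, -0.01]
  yaw: [0, 0, 0, 0, 0, 0, 0, 0]

```text
time_s: 6.3
ee_pos: [552.9, 59.0, 100.3]
ee_rot: [179.9, 0.2, 167.7]
force: [0.2, -0.1, 0.6]
gripper_width: 62.0
gripper_force: 0.0
```

```bash
python3 look.py c 447,-221,30 447,-221,30
```

```text
6.3 [552.9  59.  100.3] [179.9   0.2 167.7] 61.98107196047599 [ 0.2 -0.1  0.6]
scene 267 131
top 292 160
```

View pics/c.png

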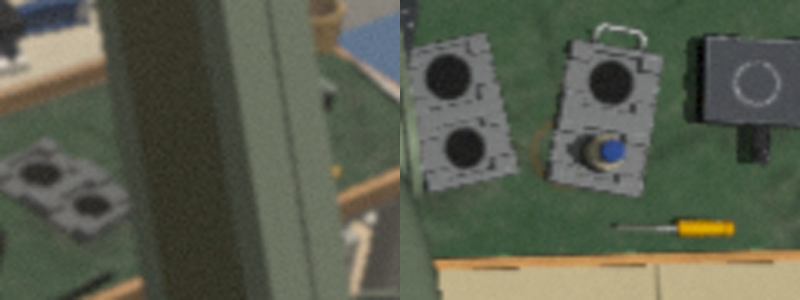

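The oil bottle stands upright in the small pocket of the loop tray (around (605,150) in the picture). Next is the canister.

Emit:
send_rows:
  grip: [0.36, 0.36, 0.36, 0.36, 0.36, -1, -1, -1]
  xyz:
    - [0, 0, -0.02]
    - [0, 0, -0.045]
    - [0, 0, -0.07]
    - [0, 0, -0.085]
    - [0, 0, -0.085]
    - [0, 0, -0.085]
    - [0, 0, -0.085]
    - [0, 0, -0.085]
  yaw: [0, 0, 0, 0, 0, 0, 0, 0]

```text
time_s: 7.07
ee_pos: [551.8, 56.4, 15.4]
ee_rot: [180.0, 0.2, 167.6]
force: [0.8, 0.9, -0.1]
gripper_width: 44.5
gripper_force: 0.0
```

Emit:
send_rows:
  grip: [-1, -1, -1, -1, -1, -1, -1, -1]
  xyz:
    - [0, 0, 0]
    - [0, 0, 0]
    - [0, 0, 0.005]
    - [0, 0, 0.025]
    - [0, 0, 0.055]
    - [-0.001, -0.015, 0.08]
    - [-0.005, -0.045, 0.085]
    - [-0.009, -0.08, 0.085]
  yaw: [0, 0, 0, 0, 0, 0, 0, 0]

```text
time_s: 7.73
ee_pos: [543.4, -23.1, 102.0]
ee_rot: [179.9, 0.3, 167.8]
force: [-0.1, 0.3, -1.1]
gripper_width: 42.0
gripper_force: 15.0
```

Emit:
send_rows:
  grip: [-1, -1, -1, -1, -1, -1, -1, -1]
  xyz:
    - [-0.004, -0.036, 0]
    - [-0.008, -0.072, 0]
    - [-0.012, -0.108, 0]
    - [-0.016, -0.144, 0]
    - [-0.02, -0.178, 0]
    - [-0.023, -0.203, 0]
    - [-0.023, -0.214, -0.01]
    - [-0.023, -0.214, -0.03]
  yaw: [0, 0, 0, 0, 0, 0, 0, 0]

```text
time_s: 8.4
ee_pos: [520.5, -240.7, 70.8]
ee_rot: [-179.9, 0.4, 167.5]
force: [0.2, 0.3, -1.0]
gripper_width: 42.0
gripper_force: 15.0
```

Emit:
send_rows:
  grip: [-1, -1, -1, -1, -1, -1, -1, -1]
  xyz:
    - [0, 0, -0.02]
    - [0, 0, -0.034]
    - [0, 0, -0.04]
    - [0, 0, -0.044]
    - [0, 0, -0.047]
    - [0, 0, -0.049]
    - [0, 0, -0.05]
    - [0, 0, -0.05]
  yaw: [0, 0, 0, 0, 0, 0, 0, 0]

```text
time_s: 9.07
ee_pos: [519.3, -237.3, 20.4]
ee_rot: [180.0, 0.1, 167.6]
force: [-1.3, 0.4, 2.8]
gripper_width: 42.2
gripper_force: 15.0
```

Emit:
send_rows:
  grip: [0.1, 0.2, 0.25, 0.3, 0.36, 0.36, 0.36, 0.36]
  xyz:
    - [0, 0, 0]
    - [0, 0, 0]
    - [0, 0, 0]
    - [0, 0, 0.015]
    - [0, 0, 0.04]
    - [0, 0, 0.07]
    - [-0.005, 0.015, 0.095]
    - [-0.015, 0.045, 0.1]
  yaw: [0, 0, 0, 0, 0, 0, 3, 6]

```text
time_s: 9.73
ee_pos: [507.8, -195.5, 123.4]
ee_rot: [-179.8, 0.6, 173.6]
force: [0.9, 0.1, 0.5]
gripper_width: 62.1
gripper_force: 0.0
```

Emit:
send_rows:
  grip: [0.36, 0.36, 0.36, 0.36, 0.36, 0.36, 0.36, 0.36]
  xyz:
    - [-0.01, 0.034, 0]
    - [-0.02, 0.07, 0]
    - [-0.03, 0.106, 0]
    - [-0.04, 0.142, 0]
    - [-0.05, 0.178, -0.005]
    - [-0.06, 0.213, -0.01]
    - [-0.067, 0.24, -0.02]
    - [-0.07, 0.254, -0.03]
  yaw: [3, 6, 9, 12, 15, 17, 17.4, 17.4]

```text
time_s: 10.4
ee_pos: [432.7, 64.1, 89.1]
ee_rot: [180.0, 0.1, -168.8]
force: [-0.1, -0.1, -0.7]
gripper_width: 62.1
gripper_force: 0.0
```

```bash
python3 look.py d 434,61,40 519,-237,30
```

```text
10.4 [432.7  64.1  89.1] [ 1.800e+02  1.000e-01 -1.688e+02] 62.066564454383794 [-0.1 -0.1 -0.7]
scene 202 156
top 296 138
```

View pics/d.png

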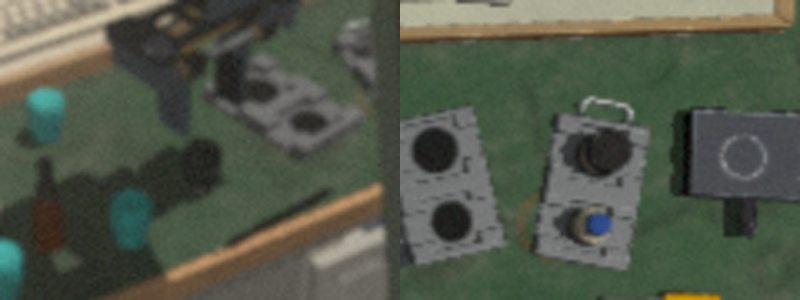

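The canister stands in its pocket (605,150), and the fingers straddle the black eyepiece (203,163).

Emit:
send_rows:
  grip: [0.36, 0.36, 0.36, 0.36, 0.36, -1, -1, -1]
  xyz:
    - [0, 0, -0.02]
    - [0, 0, -0.045]
    - [0, 0, -0.065]
    - [0, 0, -0.076]
    - [0, 0, -0.076]
    - [0, 0, -0.076]
    - [0, 0, -0.076]
    - [0, 0, -0.076]
  yaw: [0, 0, 0, 0, 0, 0, 0, 0]

```text
time_s: 11.17
ee_pos: [434.9, 61.3, 14.0]
ee_rot: [-180.0, 0.1, -169.0]
force: [0.2, -0.2, 0.1]
gripper_width: 45.2
gripper_force: 0.0
```

Emit:
send_rows:
  grip: [-1, -1, -1, -1, -1, -1, -1, -1]
  xyz:
    - [0, 0, 0]
    - [0, 0, 0]
    - [0, 0, 0]
    - [0, 0, 0.005]
    - [0, 0, 0.02]
    - [0, -0.005, 0.04]
    - [0.001, -0.025, 0.055]
    - [0.006, -0.055, 0.06]
  yaw: [0, 0, 0, 0, 0, 0, 0, 0]

```text
time_s: 11.83
ee_pos: [440.2, 7.4, 75.1]
ee_rot: [180.0, 0.2, -168.8]
force: [0.6, -0.0, -0.7]
gripper_width: 38.0
gripper_force: 15.0
```

Emit:
send_rows:
  grip: [-1, -1, -1, -1, -1, -1, -1, -1]
  xyz:
    - [0.006, -0.035, 0]
    - [0.012, -0.066, 0]
    - [0.016, -0.086, 0]
    - [0.017, -0.094, -0.01]
    - [0.017, -0.094, -0.025]
    - [0.017, -0.094, -0.035]
    - [0.017, -0.094, -0.042]
    - [0.017, -0.094, -0.046]
  yaw: [0, 0, 0, 0, 0, 0, 0, 0]

```text
time_s: 12.5
ee_pos: [455.6, -86.7, 25.7]
ee_rot: [179.9, -0.1, -169.0]
force: [-0.0, 0.7, -0.1]
gripper_width: 38.7
gripper_force: 15.0
```

Emit:
send_rows:
  grip: [-1, -1, -1, -1, -1]
  xyz:
    - [0, 0, -0.003]
    - [0, 0, -0.006]
    - [0, 0, -0.008]
    - [0, 0, -0.009]
    - [0, 0, -0.009]
  yaw: [0, 0, 0, 0, 0]

```text
time_s: 12.92
ee_pos: [456.9, -87.2, 18.9]
ee_rot: [180.0, 0.0, -169.0]
force: [-1.9, 0.3, 5.3]
gripper_width: 38.1
gripper_force: 15.0
```

Emit:
send_rows:
  grip: [0.1, 0.2, 0.25, 0.3, 0.3, 0.3, 0.3, 0.3]
  xyz:
    - [0, 0, 0]
    - [0, 0, 0]
    - [0, 0, 0]
    - [0, 0, 0.015]
    - [0, 0, 0.04]
    - [0, 0, 0.07]
    - [0, -0.01, 0.1]
    - [-0.002, -0.04, 0.115]
  yaw: [0, 0, 0, 0, 0, 0, -3, -6]

```text
time_s: 13.58
ee_pos: [456.5, -126.1, 136.3]
ee_rot: [-180.0, 0.3, -174.9]
force: [1.0, -0.4, 0.0]
gripper_width: 59.3
gripper_force: 0.0
```

Emit:
send_rows:
  grip: [0.1, 0.0, 0.0, 0.0, 0.0, 0.0, 0.0, 0.0]
  xyz:
    - [-0.002, -0.036, 0]
    - [-0.004, -0.074, 0]
    - [-0.006, -0.112, 0]
    - [-0.008, -0.15, 0]
    - [-0.01, -0.188, 0]
    - [-0.011, -0.222, -0.01]
    - [-0.012, -0.242, -0.03]
    - [-0.012, -0.2495, -0.055]
  yaw: [-3, -6, -9, -9.8, -9.8, -9.8, -9.8, -9.8]

```text
time_s: 14.25
ee_pos: [443.6, -381.6, 78.7]
ee_rot: [-179.8, 0.3, 175.1]
force: [0.4, -0.1, 0.7]
gripper_width: 45.6
gripper_force: 0.0
```

Emit:
send_rows:
  grip: [0, 0]
  xyz:
    - [0, 0, 0]
    - [0, 0, 0]
  yaw: [0, 0]

```text
time_s: 14.42
ee_pos: [441.8, -376.3, 76.8]
ee_rot: [179.8, -0.2, 175.2]
force: [-0.6, -1.0, 0.6]
gripper_width: 45.9
gripper_force: 0.0
```

```bash
python3 look.py e 490,-81,30 450,-300,30
```

```text
14.4167 [ 441.8 -376.3   76.8] [179.8  -0.2 175.2] 45.91077710478585 [-0.6 -1.   0.6]
scene 228 137
top 316 158
```

View pics/e.png

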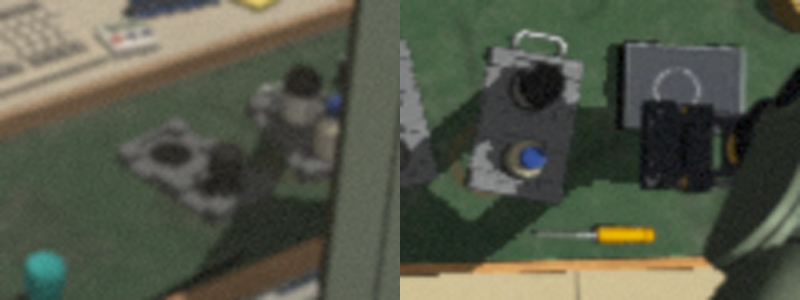

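The eyepiece stands in the small pocket of the tray without a loop (225,165). The gripper is above the tab, so I'll lower and pinch it.

Emit:
send_rows:
  grip: [0, 0, 0, 0, 0, -0.4, -0.5, -0.5]
  xyz:
    - [0, 0, -0.02]
    - [0, 0, -0.04]
    - [0, 0, -0.058]
    - [0, 0, -0.068]
    - [0, 0, -0.072]
    - [0, 0, -0.072]
    - [0, 0, -0.072]
    - [0, 0, -0.072]
  yaw: [0, 0, 0, 0, 0, 0, 0, 0]
  grip_force: 10

```text
time_s: 15.18
ee_pos: [443.6, -377.5, 7.3]
ee_rot: [-179.9, 0.1, 175.2]
force: [0.7, 0.8, 0.7]
gripper_width: 28.7
gripper_force: 0.0
```

Emit:
send_rows:
  grip: [-1, -1, -1, -1, -1]
  xyz:
    - [0, 0, 0]
    - [0, 0, 0]
    - [0, 0, 0]
    - [0, 0, 0]
    - [0, 0, 0]
  yaw: [0, 0, 0, 0, 0]

```text
time_s: 15.6
ee_pos: [443.4, -375.1, 6.9]
ee_rot: [179.8, 0.1, 175.2]
force: [1.8, 6.8, 3.8]
gripper_width: 16.0
gripper_force: 10.0
```

Emit:
send_rows:
  grip: [-1, -1, -1, -1, -1, -1, -1, -1]
  xyz:
    - [0.0013, 0, 0.0146]
    - [0.0046, -0.0004, 0.029]
    - [0.0097, -0.0008, 0.0426]
    - [0.0164, -0.0014, 0.0556]
    - [0.0248, -0.002, 0.0676]
    - [0.0348, -0.003, 0.0783]
    - [0.046, -0.0039, 0.0877]
    - [0.0584, -0.0049, 0.0955]
  yaw: [0, 0, 0, 0, 0, 0, 0, 0]

```text
time_s: 16.27
ee_pos: [500.6, -379.6, 101.9]
ee_rot: [179.8, -0.1, 175.2]
force: [-0.5, 4.4, -2.8]
gripper_width: 16.0
gripper_force: 10.0
```

Emit:
send_rows:
  grip: [-1, -1, -1, -1, -1, -1, -1, -1]
  xyz:
    - [0.0132, -0.0011, 0.006]
    - [0.0272, -0.0023, 0.0105]
    - [0.0416, -0.0035, 0.013]
    - [0.0562, -0.0047, 0.0136]
    - [0.0708, -0.006, 0.012]
    - [0.08, -0.0067, 0.0105]
    - [0.085, -0.0071, 0.009]
    - [0.085, -0.0071, 0.009]
  yaw: [0, 0, 0, 0, 0, 0, 0, 0]

```text
time_s: 16.93
ee_pos: [587.1, -386.4, 109.9]
ee_rot: [179.7, -0.1, 175.3]
force: [-0.3, 6.6, 0.2]
gripper_width: 15.9
gripper_force: 10.0
```

```bash
python3 look.py f 490,-81,30 510,-380,60
```

```text
16.9333 [ 587.1 -386.4  109.9] [ 1.797e+02 -1.000e-01  1.753e+02] 15.926229106961182 [-0.3  6.6  0.2]
scene 228 137
top 343 138
```

View pics/f.png

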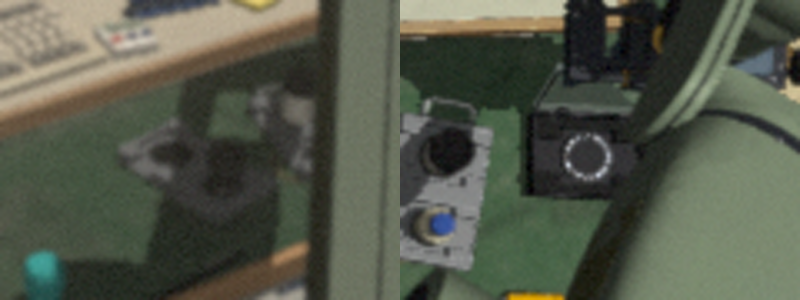

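The lid stands back past upright, and the filter's ring shows in the open case at (587,157). I'll move it almost to its stop and let go.

Emit:
send_rows:
  grip: [-1, -1, -0.6, -0.5, -0.4, -0.3, -0.3, -0.3]
  xyz:
    - [0.004, 0, -0.0013]
    - [0.007, 0, -0.0025]
    - [0.007, 0.001, -0.0025]
    - [0.007, 0.001, -0.0025]
    - [0.007, 0.001, -0.0025]
    - [0.007, 0.001, 0.005]
    - [0.007, 0.001, 0.025]
    - [0.007, 0.001, 0.055]
  yaw: [0, 0, 0, 0, 0, 0, 0, 0]

```text
time_s: 17.7
ee_pos: [591.6, -387.5, 163.6]
ee_rot: [179.8, -0.3, 175.2]
force: [1.4, -0.6, 0.8]
gripper_width: 32.0
gripper_force: 0.0
```

```bash
python3 - <<'E'
from vis import *
from workcell import env,eyes
s=env.state();print(s['ee_pos'],s['force'])
g=eyes.grab_frame('top');pickle.dump(g,open('top_g.pkl','wb'))
u,v=proj(g,[[513,-382,14]])[0];print(u,v)
f=g['frame'][int(v)-30:int(v)+30,int(u)-40:int(u)+40]
cv2.imwrite('pics/g.png',cv2.resize(f,(640,480),interpolation=cv2.INTER_CUBIC)[:,:,::-1]);print(int(u)-40,int(v)-30)
E
```

```text
[ 591.6420922  -387.46464183  163.6069026 ] [ 1.35992349 -0.55687471  0.84653983]
399.31066153483 184.5095309504603
359 154
```

View pics/g.png

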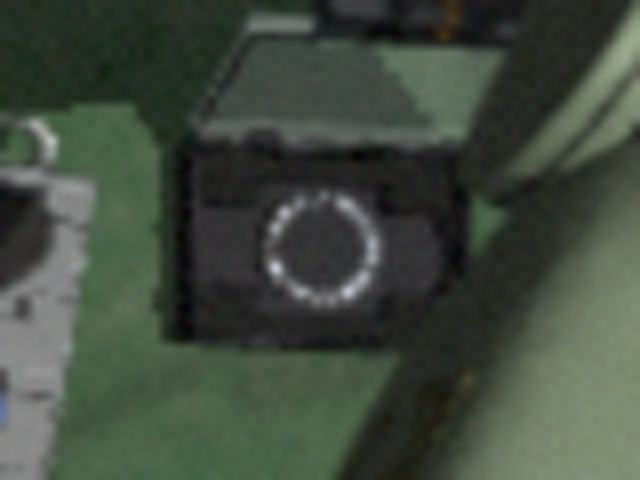

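The lid stays open. The filter ring is centred at about (323,249), so I'll work out its position.

```bash
python3 - <<'E'
from vis import *
g=pickle.load(open('top_g.pkl','rb'))
f=cv2.resize(g['frame'][154:214,359:439],None,fx=8,fy=8,interpolation=cv2.INTER_CUBIC).mean(2)
m=(f>105);yy,xx=np.mgrid[:480,:640];m&=np.hypot(xx-323,yy-249)<75
pts=np.argwhere(m)[:,::-1].astype(np.float32);(c,ax,an)=cv2.fitEllipse(cv2.convexHull(pts));c2=pts.mean(0);print(c,ax,c2)
for q in(c,c2):print(unproj(g,[((np.array(q)+.5)/8-.5)+[359,154]],14))
E
```

```text
(321.9830322265625, 248.6832733154297) (110.57408142089844, 115.50350952148438) [329.95886 254.5734 ]
[[ 512.58599436 -380.33019006   14.        ]]
[[ 510.02852011 -383.44976183   14.        ]]
```

```bash
python3 - <<'E'
from vis import *
g=pickle.load(open('top_g.pkl','rb'))
F=g['frame'].astype(float).mean(2)
for lo,hi in((385,392),(407,412)):
    p=F[172:200,lo:hi].mean(1);print(lo,p.round(0).astype(int))
    q=np.interp(np.arange(172,199.01,.1),np.arange(172,200),p)
    x=np.arange(172,199.01,.1);w=(x>176)&(x<194);th=(q[w].max()+np.median(np.sort(q[w])[:60]))/2
    on=x[w][q[w]>th];a,b=on.min(),on.max();mid=(a+b)/2;print(a,b,[unproj(g,[((lo+hi-1)/2,r)],5)[0][:2].round(1) for r in(a,mid,b)])
E
```

```text
385 [31 34 35 35 31 34 35 31 48 50 49 48 49 51 51 49 52 42 36 37 37 35 36 33
 43 53 73 77]
179.79999999999956 188.89999999999904 [array([ 530.9, -348.5]), array([ 515.5, -347.6]), array([ 500.2, -346.7])]
407 [57 31 35 33 34 29 31 29 26 47 50 53 53 53 53 51 50 51 43 34 33 32 33 34
 35 38 48 49]
180.7999999999995 189.99999999999898 [array([ 525.4, -417.8]), array([ 510. , -416.8]), array([ 494.5, -415.8])]
```

Emit:
send_rows:
  grip: [0, 0.1, 0.2, 0.36, 0.36, 0.36, 0.36, 0.36]
  xyz:
    - [-0.03, 0.003, 0.005]
    - [-0.06, 0.006, 0.005]
    - [-0.0804, 0.0075, 0]
    - [-0.0804, 0.0075, -0.03]
    - [-0.0804, 0.0075, -0.065]
    - [-0.0804, 0.0075, -0.1]
    - [-0.0804, 0.0075, -0.125]
    - [-0.0804, 0.0075, -0.14]
  yaw: [0, 0, 0, 0, 0, 0, 0, 0]

```text
time_s: 18.42
ee_pos: [511.4, -379.9, 22.9]
ee_rot: [179.9, -0.2, 175.2]
force: [-0.4, 0.3, 0.2]
gripper_width: 61.9
gripper_force: 0.0
```

Emit:
send_rows:
  grip: [0.36, 0.36, 0.36, 0.36, 0.36, 0.36, 0.36, 0.36]
  xyz:
    - [0, 0, 0]
    - [0, 0, -0.003]
    - [0, 0, -0.006]
    - [0, 0, -0.009]
    - [0, 0, -0.012]
    - [0, 0, -0.014]
    - [0, 0, -0.016]
    - [0, 0, -0.016]
  yaw: [0, 0, 0, 0, 0, 0, 0, 0]

```text
time_s: 19.08
ee_pos: [513.0, -380.9, 11.0]
ee_rot: [-179.9, 0.1, 175.3]
force: [-1.1, 1.4, 5.2]
gripper_width: 61.8
gripper_force: 9.3
```

Emit:
send_rows:
  grip: [0.36, 0.36, 0.36, 0.36]
  xyz:
    - [0, 0, 0.002]
    - [0, 0, 0.002]
    - [0, 0, 0.002]
    - [0, 0, 0.002]
  yaw: [0, 0, 0, 0]

```text
time_s: 19.42
ee_pos: [512.9, -380.8, 11.5]
ee_rot: [-180.0, 0.0, 175.2]
force: [0.6, -1.4, -0.9]
gripper_width: 62.0
gripper_force: 7.1
```

Emit:
send_rows:
  grip: [0.36, 0.36, 0.36, 0.36]
  xyz:
    - [0, 0, -0.002]
    - [0, 0, -0.002]
    - [0, 0, -0.002]
    - [0, 0, -0.002]
  yaw: [0, 0, 0, 0]

```text
time_s: 19.75
ee_pos: [513.0, -380.9, 10.9]
ee_rot: [-179.9, 0.1, 175.3]
force: [-1.4, 0.5, 7.2]
gripper_width: 62.0
gripper_force: 9.8
```

Emit:
send_rows:
  grip: [0.36, 0.36, 0.36, 0.36, 0.36]
  xyz:
    - [0, 0, 0.008]
    - [0, 0, 0.008]
    - [-0.0015, 0.0, 0.008]
    - [-0.0015, 0.0, 0.008]
    - [-0.0015, 0.0, 0.008]
  yaw: [0, 0, 0, 0, 0]

```text
time_s: 20.17
ee_pos: [510.9, -380.1, 17.2]
ee_rot: [180.0, -0.0, 175.2]
force: [1.1, -0.5, -0.6]
gripper_width: 62.0
gripper_force: 0.0
```

Emit:
send_rows:
  grip: [0.36, 0.36, 0.36, 0.36, 0.36, 0.36]
  xyz:
    - [0, 0, -0.003]
    - [0, 0, -0.005]
    - [0, 0, -0.007]
    - [0, 0, -0.008]
    - [0, 0, -0.009]
    - [0, 0, -0.009]
  yaw: [0, 0, 0, 0, 0, 0]

```text
time_s: 20.67
ee_pos: [512.9, -381.1, 10.6]
ee_rot: [-179.9, 0.2, 175.2]
force: [0.3, 0.5, 10.8]
gripper_width: 62.0
gripper_force: 11.0
```

Contact comes at about z 11 in both trials, which looks like the slot floor. I'll close there with a light grip and check the width.

Emit:
send_rows:
  grip: [0.36, 0.2, 0.0, -0.2, -1, -1, -1, -1]
  xyz:
    - [0.0015, 0, 0.002]
    - [0.0015, 0, 0.002]
    - [0.0015, 0, 0.002]
    - [0.0015, 0, 0.002]
    - [0.0015, 0, 0.002]
    - [0.0015, 0, 0.002]
    - [0.0015, 0, 0.002]
    - [0.0015, 0, 0.002]
  yaw: [0, 0, 0, 0, 0, 0, 0, 0]
  grip_force: 12

```text
time_s: 21.33
ee_pos: [512.9, -380.4, 10.3]
ee_rot: [180.0, 0.0, 175.2]
force: [1.0, -0.4, 1.2]
gripper_width: 44.4
gripper_force: 19.8
```

Emit:
send_rows:
  grip: [-1, -1, -1]
  xyz:
    - [0, 0, 0]
    - [0, 0, 0]
    - [0, 0, 0]
  yaw: [0, 0, 0]

```text
time_s: 21.58
ee_pos: [512.9, -380.4, 10.3]
ee_rot: [180.0, 0.0, 175.2]
force: [1.4, -0.1, 0.7]
gripper_width: 44.2
gripper_force: 19.8
```

Emit:
send_rows:
  grip: [-1, -1, -1, -1, -1, -1]
  xyz:
    - [0, 0, 0.002]
    - [0, 0, 0.005]
    - [0, 0, 0.01]
    - [0, 0, 0.018]
    - [0, 0, 0.03]
    - [0, 0, 0.03]
  yaw: [0, 0, 0, 0, 0, 0]

```text
time_s: 22.08
ee_pos: [514.1, -381.6, 44.0]
ee_rot: [-179.8, 0.3, 175.2]
force: [0.9, 0.3, -0.8]
gripper_width: 44.2
gripper_force: 12.0
```

Emit:
send_rows:
  grip: [-1, -1, -1, -1, -1, -1, -1, -1]
  xyz:
    - [0, 0, 0.02]
    - [0, 0.005, 0.045]
    - [0, 0.025, 0.06]
    - [0.002, 0.05, 0.065]
    - [0.004, 0.08, 0.065]
    - [0.006, 0.112, 0.065]
    - [0.008, 0.145, 0.065]
    - [0.01, 0.18, 0.065]
  yaw: [0, 0, 2, 4, 6, 8, 10, 12]

```text
time_s: 22.75
ee_pos: [522.7, -199.4, 106.3]
ee_rot: [-180.0, 0.1, -172.7]
force: [1.0, -0.3, -1.2]
gripper_width: 44.1
gripper_force: 12.0
```

Emit:
send_rows:
  grip: [-1, -1, -1, -1, -1, -1, -1, -1]
  xyz:
    - [0.002, 0.034, 0]
    - [0.004, 0.068, 0]
    - [0.0055, 0.098, 0]
    - [0.0066, 0.12, -0.01]
    - [0.0066, 0.1268, -0.03]
    - [0.0066, 0.1268, -0.05]
    - [0.0066, 0.1268, -0.065]
    - [0.0066, 0.1268, -0.065]
  yaw: [2, 3, 3.8, 3.8, 3.8, 3.8, 3.8, 3.8]

```text
time_s: 23.42
ee_pos: [527.2, -73.0, 38.5]
ee_rot: [179.9, -0.3, -168.9]
force: [-0.3, 0.6, -0.7]
gripper_width: 43.9
gripper_force: 12.0
```

```bash
python3 look.py h 529,-74,30 529,-74,20
```

```text
23.4167 [527.2 -73.   38.5] [ 179.9   -0.3 -168.9] 43.87791584342097 [-0.3  0.6 -0.7]
scene 220 132
top 246 137
```

View pics/h.png

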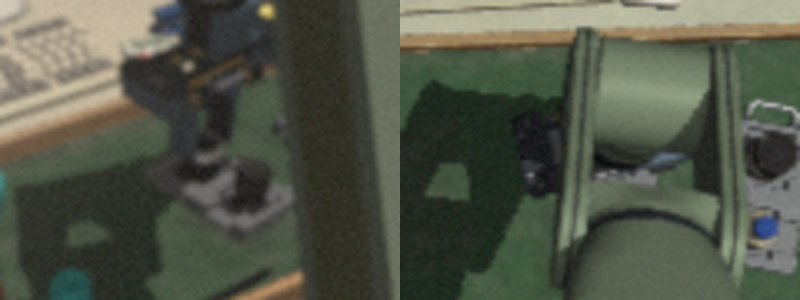

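The filter ring (207,158) hangs over the far pocket. I'll descend slowly and watch the force.

Emit:
send_rows:
  grip: [-1, -1, -1, -1, -1, -1, -1]
  xyz:
    - [0, 0, -0.008]
    - [0, 0, -0.014]
    - [0, 0, -0.018]
    - [0, 0, -0.021]
    - [0, 0, -0.023]
    - [0, 0, -0.024]
    - [0, 0, -0.024]
  yaw: [0, 0, 0, 0, 0, 0, 0]

```text
time_s: 24.1
ee_pos: [529.3, -73.7, 16.3]
ee_rot: [180.0, -0.0, -169.0]
force: [-0.4, 0.3, -0.2]
gripper_width: 44.2
gripper_force: 12.0
```

Emit:
send_rows:
  grip: [-1, -1, -1, -1, -1]
  xyz:
    - [0, 0, -0.001]
    - [0, 0, -0.002]
    - [0, 0, -0.003]
    - [0, 0, -0.003]
    - [0, 0, -0.003]
  yaw: [0, 0, 0, 0, 0]

```text
time_s: 24.52
ee_pos: [529.8, -73.7, 14.7]
ee_rot: [-180.0, 0.1, -169.0]
force: [-1.6, 0.3, 7.1]
gripper_width: 44.1
gripper_force: 16.2
```

Contact comes at the tray top, about z 15, with the filter already partly in the pocket. The finger tips seem to sit on the slot's edge, so I'll sweep a little along the tray's length to find the slot.

Emit:
send_rows:
  grip: [-1, -1, -1]
  xyz:
    - [0.001, 0.0002, 0]
    - [0.001, 0.0002, 0]
    - [0.001, 0.0002, 0]
  yaw: [0, 0, 0]

```text
time_s: 24.77
ee_pos: [529.9, -73.6, 14.6]
ee_rot: [-180.0, -0.0, -169.0]
force: [-2.0, -1.7, 8.6]
gripper_width: 44.1
gripper_force: 16.6
```

Emit:
send_rows:
  grip: [-1, -1, -1]
  xyz:
    - [0.001, 0.0002, 0]
    - [0.001, 0.0002, 0]
    - [0.001, 0.0002, 0]
  yaw: [0, 0, 0]

```text
time_s: 25.02
ee_pos: [530.0, -73.6, 14.5]
ee_rot: [-180.0, -0.1, -169.0]
force: [-4.9, -1.1, 10.2]
gripper_width: 43.9
gripper_force: 17.1
```

Emit:
send_rows:
  grip: [-1, -1, -1]
  xyz:
    - [-0.003, -0.0006, 0]
    - [-0.003, -0.0006, 0]
    - [-0.003, -0.0006, 0]
  yaw: [0, 0, 0]

```text
time_s: 25.27
ee_pos: [529.5, -73.9, 14.7]
ee_rot: [-180.0, 0.2, -169.0]
force: [-0.1, 0.5, 6.3]
gripper_width: 43.8
gripper_force: 15.6
```

Emit:
send_rows:
  grip: [-1, -1, -1]
  xyz:
    - [-0.001, -0.0002, 0]
    - [-0.001, -0.0002, 0]
    - [-0.001, -0.0002, 0]
  yaw: [0, 0, 0]

```text
time_s: 25.52
ee_pos: [529.4, -73.9, 14.8]
ee_rot: [-179.9, 0.3, -169.0]
force: [0.6, 2.0, 4.5]
gripper_width: 44.1
gripper_force: 15.3
```

Emit:
send_rows:
  grip: [-1, -1, -1, -1, -1, -1]
  xyz:
    - [0, 0, 0.003]
    - [0.001, 0.0002, 0.004]
    - [0.001, 0.0002, 0.004]
    - [0.001, 0.0002, 0.002]
    - [0.001, 0.0002, 0]
    - [0.001, 0.0002, 0]
  yaw: [0, 0, 0, 0, 0, 0]

```text
time_s: 26.02
ee_pos: [528.5, -73.9, 14.3]
ee_rot: [-180.0, 0.0, -169.0]
force: [-1.8, 0.9, 11.5]
gripper_width: 44.0
gripper_force: 18.8
```

Emit:
send_rows:
  grip: [-1, -1, -1, -1, -1, -1]
  xyz:
    - [0, 0, 0.003]
    - [0.002, 0.0004, 0.004]
    - [0.002, 0.0004, 0.004]
    - [0.002, 0.0004, 0.002]
    - [0.002, 0.0004, 0]
    - [0.002, 0.0004, 0]
  yaw: [0, 0, 0, 0, 0, 0]

```text
time_s: 26.52
ee_pos: [530.9, -73.4, 14.3]
ee_rot: [-180.0, 0.1, -169.0]
force: [-2.5, -0.2, 10.4]
gripper_width: 43.5
gripper_force: 19.1
```

Emit:
send_rows:
  grip: [-1, -1, -1, -1, -1, -1]
  xyz:
    - [0, 0, 0.003]
    - [0.001, 0.0002, 0.004]
    - [0.001, 0.0002, 0.004]
    - [0.001, 0.0002, 0.002]
    - [0.001, 0.0002, 0]
    - [0.001, 0.0002, 0]
  yaw: [0, 0, 0, 0, 0, 0]

```text
time_s: 27.02
ee_pos: [531.6, -73.3, 14.4]
ee_rot: [-180.0, 0.0, -169.0]
force: [-3.1, 0.9, 11.2]
gripper_width: 44.0
gripper_force: 18.8
```

Emit:
send_rows:
  grip: [-1, -1, -1, -1, -1, -1]
  xyz:
    - [0, 0, 0.003]
    - [0.001, 0.0002, 0.004]
    - [0.001, 0.0002, 0.004]
    - [0.001, 0.0002, 0.002]
    - [0.001, 0.0002, 0]
    - [0.001, 0.0002, 0]
  yaw: [0, 0, 0, 0, 0, 0]

```text
time_s: 27.52
ee_pos: [532.6, -73.0, 14.6]
ee_rot: [-180.0, 0.0, -169.0]
force: [-3.2, 0.5, 11.7]
gripper_width: 43.5
gripper_force: 19.5
```

Emit:
send_rows:
  grip: [-1, -1, -1, -1, -1, -1, -1, -1]
  xyz:
    - [0.0, 0, 0.0008]
    - [-0.0005, -0.0001, 0.0008]
    - [-0.001, -0.0002, 0.0008]
    - [-0.0015, -0.0003, 0.0008]
    - [-0.002, -0.0004, 0.0008]
    - [-0.0025, -0.0005, 0.0008]
    - [-0.003, -0.0006, 0.0008]
    - [-0.003, -0.0006, 0]
  yaw: [0, 0, 0, 0, 0, 0, 0, 0]

```text
time_s: 28.18
ee_pos: [531.2, -73.8, 14.3]
ee_rot: [-179.9, 0.2, -169.0]
force: [2.3, 0.9, 10.4]
gripper_width: 44.0
gripper_force: 19.4
```

Emit:
send_rows:
  grip: [-1, -1, -1, -1, -1, -1, -1, -1]
  xyz:
    - [0.0, 0, 0.0008]
    - [-0.0005, -0.0001, 0.0008]
    - [-0.001, -0.0002, 0.0008]
    - [-0.0015, -0.0003, 0.0008]
    - [-0.002, -0.0004, 0.0008]
    - [-0.0025, -0.0005, 0.0008]
    - [-0.003, -0.0006, 0.0008]
    - [-0.003, -0.0006, 0]
  yaw: [0, 0, 0, 0, 0, 0, 0, 0]

```text
time_s: 28.85
ee_pos: [528.1, -74.7, 14.5]
ee_rot: [-179.9, 0.2, -169.0]
force: [3.8, 1.5, 13.8]
gripper_width: 44.3
gripper_force: 19.7
```

```bash
python3 look.py i 529,-74,30 513,-382,20
```

```text
28.85 [528.1 -74.7  14.5] [-179.9    0.2 -169. ] 44.346268288491096 [ 3.8  1.5 13.8]
scene 220 132
top 339 139
```

View pics/i.png

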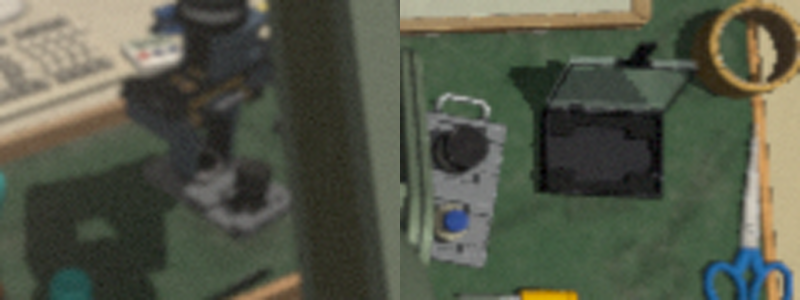

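The case is empty, its lid stands open, and the three placed items are upright. I'll use the wrench to see which slot edge the fingers touch.

```bash
python3 - <<'E'
from workcell import env
import numpy as np
s=env.state();a=np.radians(11);c,n=np.cos(a),np.sin(a);R=np.array([[c,n,0],[-n,c,0],[0,0,1]])
print(s['force'],s['torque'],'tray frame F',(R@s['force']).round(2),'T',(R@s['torque']).round(3))
E
```

```text
[3.97004152 0.76588442 9.46873317] [-0.03673009 -0.51917792  0.13032905] tray frame F [ 4.04 -0.01  9.47] T [-0.135 -0.503  0.13 ]
```

Emit:
send_rows:
  grip: [-1, -1, -1, -1]
  xyz:
    - [0.001, 0.0004, 0.01]
    - [0.001, 0.0004, 0.01]
    - [0.001, 0.0004, 0.01]
    - [0.001, 0.0004, 0.01]
  yaw: [0, 0, 0, 0]

```text
time_s: 29.28
ee_pos: [525.9, -73.8, 22.7]
ee_rot: [179.9, -0.2, -169.0]
force: [0.6, -0.3, -0.7]
gripper_width: 44.0
gripper_force: 12.0
```

```bash
python3 - <<'E'
from workcell import env
import numpy as np
s=env.state();a=np.radians(11);c,n=np.cos(a),np.sin(a);R=np.array([[c,n,0],[-n,c,0],[0,0,1]])
print(s['force'],s['torque'],'tray frame F',(R@s['force']).round(2),'T',(R@s['torque']).round(3))
E
```

```text
[ 0.55370721 -0.26094461 -0.73964456] [ 0.09148396 -0.01680986 -0.00083334] tray frame F [ 0.49 -0.36 -0.74] T [ 0.087 -0.034 -0.001]
```

Emit:
send_rows:
  grip: [-1, -1, -1, -1, -1, -1, -1, -1]
  xyz:
    - [0.002, 0.0004, 0]
    - [0.002, 0.0004, -0.004]
    - [0.002, 0.0004, -0.007]
    - [0.002, 0.0004, -0.009]
    - [0.002, 0.0004, -0.01]
    - [0.002, 0.0004, -0.0105]
    - [0.002, 0.0004, -0.0105]
    - [0.002, 0.0004, -0.0105]
  yaw: [0, 0, 0, 0, 0, 0, 0, 0]

```text
time_s: 29.95
ee_pos: [529.0, -73.5, 14.2]
ee_rot: [180.0, -0.0, -169.0]
force: [-3.6, 0.8, 12.3]
gripper_width: 44.0
gripper_force: 20.2
```

```bash
cat > tq.py <<'E'
from workcell import env
import numpy as np
s=env.state();a=np.radians(11);c,n=np.cos(a),np.sin(a);R=np.array([[c,n,0],[-n,c,0],[0,0,1]])
print(s['ee_pos'].round(1),s['ee_rot'].round(2),'F',(R@s['force']).round(2),'T',(R@s['torque']).round(3))
E
python3 tq.py
```

```text
[529.  -73.5  14.2] [ 1.8000e+02 -3.0000e-02 -1.6897e+02] F [-3.43  1.45 12.3 ] T [ 0.174  0.763 -0.01 ]
```

Emit:
send_rows:
  grip: [-1, -1, -1]
  xyz:
    - [0, 0, -0.0015]
    - [0, 0, -0.0015]
    - [0, 0, -0.0015]
  yaw: [0, 0, 0]

```text
time_s: 30.2
ee_pos: [529.0, -73.5, 13.7]
ee_rot: [-180.0, -0.0, -169.0]
force: [-4.8, 1.2, 20.7]
gripper_width: 43.9
gripper_force: 24.6
```

```bash
python3 tq.py
```

```text
[529.  -73.5  13.7] [-1.7999e+02 -2.0000e-02 -1.6896e+02] F [-4.48  2.06 20.7 ] T [ 0.227  1.165 -0.017]
```

Emit:
send_rows:
  grip: [-1, -1, -1, -1, -1, -1, -1]
  xyz:
    - [0, 0, 0.006]
    - [0.0015, 0.0003, 0.006]
    - [0.0015, 0.0003, 0.006]
    - [0.0015, 0.0003, 0.003]
    - [0.0015, 0.0003, 0.001]
    - [0.0015, 0.0003, 0.001]
    - [0.0015, 0.0003, 0.001]
  yaw: [0, 0, 0, 0, 0, 0, 0]

```text
time_s: 30.78
ee_pos: [531.7, -73.5, 13.9]
ee_rot: [-179.9, 0.1, -169.0]
force: [-3.0, -0.3, 15.4]
gripper_width: 43.6
gripper_force: 25.9
```

```bash
python3 tq.py
```

```text
[531.7 -73.5  13.9] [-1.7994e+02  1.0000e-01 -1.6896e+02] F [-3.    0.23 15.35] T [-0.12   0.417 -0.081]
```

Emit:
send_rows:
  grip: [-1, -1, -1, -1, -1, -1, -1]
  xyz:
    - [0, 0, 0.006]
    - [0.0015, 0.0003, 0.006]
    - [0.0015, 0.0003, 0.006]
    - [0.0015, 0.0003, 0.003]
    - [0.0015, 0.0003, 0]
    - [0.0015, 0.0003, 0]
    - [0.0015, 0.0003, 0]
  yaw: [0, 0, 0, 0, 0, 0, 0]

```text
time_s: 31.37
ee_pos: [532.7, -72.8, 14.3]
ee_rot: [-180.0, 0.1, -169.0]
force: [-5.0, 1.1, 19.7]
gripper_width: 43.8
gripper_force: 23.0
```

```bash
python3 tq.py
```

```text
[532.7 -72.8  14.3] [-1.7999e+02  6.0000e-02 -1.6897e+02] F [-4.71  2.04 19.66] T [ 0.232  0.549 -0.028]
```

Emit:
send_rows:
  grip: [-1, -1, -1, -1, -1, -1, -1]
  xyz:
    - [0, 0, 0.006]
    - [0.002, 0.0004, 0.006]
    - [0.002, 0.0004, 0.006]
    - [0.002, 0.0004, 0.003]
    - [0.002, 0.0004, 0]
    - [0.002, 0.0004, 0]
    - [0.002, 0.0004, 0]
  yaw: [0, 0, 0, 0, 0, 0, 0]

```text
time_s: 31.95
ee_pos: [534.8, -72.4, 14.5]
ee_rot: [-180.0, 0.1, -169.0]
force: [-5.2, 1.0, 21.3]
gripper_width: 44.2
gripper_force: 24.3
```

```bash
python3 tq.py
```

```text
[534.8 -72.4  14.5] [-1.7998e+02  7.0000e-02 -1.6897e+02] F [-4.95  2.   21.31] T [0.249 0.648 0.005]
```

Emit:
send_rows:
  grip: [-1, -1, -1, -1, -1, -1, -1]
  xyz:
    - [0, 0, 0.006]
    - [-0.0037, -0.0007, 0.006]
    - [-0.0037, -0.0007, 0.006]
    - [-0.0037, -0.0007, 0.003]
    - [-0.0037, -0.0007, 0]
    - [-0.0037, -0.0007, 0]
    - [-0.0037, -0.0007, 0]
  yaw: [0, 1, 1, 1, 1, 1, 1]

```text
time_s: 32.53
ee_pos: [530.8, -73.2, 13.9]
ee_rot: [-180.0, 0.0, -168.0]
force: [-4.5, 0.5, 17.7]
gripper_width: 43.9
gripper_force: 22.9
```

```bash
python3 tq.py
```

```text
[530.8 -73.2  13.9] [-1.8000e+02  3.0000e-02 -1.6799e+02] F [-4.28  1.37 17.68] T [ 0.203  0.609 -0.097]
```

Emit:
send_rows:
  grip: [-1, -1, -1, -1, -1, -1, -1]
  xyz:
    - [0, 0, 0.006]
    - [0, 0, 0.006]
    - [0, 0, 0.006]
    - [0, 0, 0.003]
    - [0, 0, 0]
    - [0, 0, 0]
    - [0, 0, 0]
  yaw: [0, -2, -2, -2, -2, -2, -2]

```text
time_s: 33.12
ee_pos: [531.3, -73.4, 13.7]
ee_rot: [-180.0, 0.1, -169.9]
force: [-3.0, 0.2, 14.1]
gripper_width: 44.0
gripper_force: 26.6
```

```bash
python3 tq.py
```

```text
[531.3 -73.4  13.7] [-1.7995e+02  9.0000e-02 -1.6992e+02] F [-2.88  0.73 14.07] T [-0.131  0.393 -0.035]
```

Emit:
send_rows:
  grip: [-1, -1, -1, -1, -1, -1, -1]
  xyz:
    - [0, 0, 0.006]
    - [0, 0, 0.006]
    - [0, 0, 0.006]
    - [0, 0, 0.003]
    - [0, 0, 0]
    - [0, 0, 0]
    - [0, 0, 0]
  yaw: [0, 1, 1, 1, 1, 1, 1]

```text
time_s: 33.7
ee_pos: [531.2, -73.4, 13.8]
ee_rot: [-180.0, 0.1, -169.0]
force: [-4.0, -0.8, 14.3]
gripper_width: 43.8
gripper_force: 27.0
```

```bash
python3 tq.py
```

```text
[531.2 -73.4  13.8] [-1.7995e+02  8.0000e-02 -1.6897e+02] F [-4.06 -0.   14.28] T [-0.188  0.379 -0.174]
```

At x about 531 with yaw turned by -1 the resistance drops and one finger starts to enter. I'll sweep yaw and x finely under a light press.

Emit:
send_rows:
  grip: [-1, -1, -1, -1, -1, -1, -1, -1]
  xyz:
    - [0, 0, 0.0005]
    - [0, 0, 0.0005]
    - [0, 0, 0.0005]
    - [0, 0, 0.0005]
    - [0, 0, 0.0005]
    - [0, 0, 0.0005]
    - [0, 0, 0.0005]
    - [0, 0, 0]
  yaw: [-0.4, -0.8, -1.2, -1.6, -2.0, -2.4, -2.8, -2.8]

```text
time_s: 34.37
ee_pos: [532.0, -73.0, 13.8]
ee_rot: [-180.0, 0.2, -171.7]
force: [-2.0, 0.9, 15.6]
gripper_width: 43.7
gripper_force: 27.0
```

```bash
python3 tq.py
```

```text
[532.  -73.   13.8] [-179.97    0.18 -171.73] F [-1.81  1.32 15.57] T [0.245 0.077 0.24 ]
```

Emit:
send_rows:
  grip: [-1, -1, -1, -1, -1, -1, -1, -1]
  xyz:
    - [0, 0, 0.006]
    - [-0.0007, -0.0001, 0.006]
    - [-0.0007, -0.0001, 0.006]
    - [-0.0007, -0.0001, 0.003]
    - [-0.0007, -0.0001, 0.001]
    - [-0.0007, -0.0001, 0.001]
    - [-0.0007, -0.0001, 0]
    - [-0.0007, -0.0001, 0]
  yaw: [1.8, 1.8, 1.8, 1.8, 1.8, 1.8, 1.8, 1.8]

```text
time_s: 35.03
ee_pos: [529.9, -73.5, 13.6]
ee_rot: [-180.0, -0.0, -170.0]
force: [-3.4, 0.3, 15.9]
gripper_width: 43.9
gripper_force: 25.8
```

```bash
python3 tq.py
```

```text
[529.9 -73.5  13.6] [-179.99   -0.   -170.05] F [-3.3   0.97 15.86] T [-0.085  0.801 -0.274]
```

Emit:
send_rows:
  grip: [-1, -1, -1, -1, -1, -1, -1, -1]
  xyz:
    - [0, 0, 0.006]
    - [0.0004, -0.002, 0.006]
    - [0.0004, -0.002, 0.006]
    - [0.0004, -0.002, 0.003]
    - [0.0004, -0.002, 0.001]
    - [0.0004, -0.002, 0.001]
    - [0.0004, -0.002, 0]
    - [0.0004, -0.002, 0]
  yaw: [0, 0, 0, 0, 0, 0, 0, 0]

```text
time_s: 35.7
ee_pos: [531.2, -75.4, 13.5]
ee_rot: [-180.0, 0.1, -170.0]
force: [-3.3, 0.2, 12.4]
gripper_width: 44.0
gripper_force: 23.1
```

```bash
python3 tq.py
```

```text
[531.2 -75.4  13.5] [-1.7996e+02  1.1000e-01 -1.6997e+02] F [-3.18  0.82 12.39] T [-0.088  0.187 -0.077]
```

The slot gives the fingers no clearance: contact moves from one edge to the other over 529 to 533 mm. The tips rest on the tray top with the filter inside the pocket, about 4 mm above its floor. I'll centre it and open slowly so it settles straight down between the pads.

Emit:
send_rows:
  grip: [-1, -1, -1, -1, -1, -1, -1]
  xyz:
    - [0, 0, 0.006]
    - [0, 0.0017, 0.006]
    - [0, 0.0017, 0.006]
    - [0, 0.0017, 0.003]
    - [0, 0.0017, 0.001]
    - [0, 0.0017, 0.001]
    - [0, 0.0017, 0.001]
  yaw: [0, 1, 1, 1, 1, 1, 1]
  grip_force: 4

```text
time_s: 36.28
ee_pos: [530.8, -73.5, 14.3]
ee_rot: [-180.0, 0.1, -169.0]
force: [-1.2, 1.0, 10.3]
gripper_width: 44.4
gripper_force: 11.9
```

```bash
python3 tq.py
```

```text
[530.8 -73.5  14.3] [-1.8000e+02  6.0000e-02 -1.6898e+02] F [-1.03  1.18 10.28] T [0.206 0.178 0.002]
```

Emit:
send_rows:
  grip: [-0.03, -0.02, -0.01, 0.0, 0.02, 0.04, 0.06, 0.1]
  xyz:
    - [0, 0, 0.0005]
    - [0, 0, 0.0005]
    - [0, 0, 0.0005]
    - [0, 0, 0.0005]
    - [0, 0, 0.0005]
    - [0, 0, 0.0005]
    - [0, 0, 0.0005]
    - [0, 0, 0.0005]
  yaw: [0, 0, 0, 0, 0, 0, 0, 0]

```text
time_s: 36.95
ee_pos: [530.9, -73.5, 14.8]
ee_rot: [-180.0, 0.1, -169.0]
force: [-1.1, 1.0, 10.8]
gripper_width: 49.5
gripper_force: 5.1
```

Emit:
send_rows:
  grip: [0.15, 0.2, 0.2, 0.2, 0.2, 0.2]
  xyz:
    - [0, 0, 0.002]
    - [0, 0, 0.01]
    - [0, 0, 0.03]
    - [0, 0, 0.06]
    - [0, 0, 0.1]
    - [0, 0, 0.14]
  yaw: [0, 0, 0, 0, 0, 0]

```text
time_s: 37.45
ee_pos: [529.2, -73.4, 154.6]
ee_rot: [179.9, -0.2, -169.0]
force: [0.6, -0.0, -0.2]
gripper_width: 54.7
gripper_force: 0.0
```

Emit:
send_rows:
  grip: [0.2, 0.2, 0.2, 0.2, 0.2, 0.2, 0.2, 0.2]
  xyz:
    - [0, -0.03, 0.01]
    - [-0.005, -0.065, 0.02]
    - [-0.01, -0.1, 0.03]
    - [-0.02, -0.135, 0.03]
    - [-0.03, -0.17, 0.03]
    - [-0.04, -0.205, 0.03]
    - [-0.05, -0.24, 0.03]
    - [-0.06, -0.27, 0.03]
  yaw: [0, 0, 0, 0, 0, 0, 0, 0]

```text
time_s: 38.12
ee_pos: [469.3, -345.6, 183.8]
ee_rot: [180.0, -0.0, -169.0]
force: [0.5, -0.6, 0.4]
gripper_width: 55.0
gripper_force: 0.0
```

```bash
python3 look.py j 510,-80,20 505,-60,20
```

```text
38.1167 [ 469.3 -345.6  183.8] [ 180.   -0. -169.] 54.99054271303762 [ 0.5 -0.6  0.4]
scene 224 136
top 242 144
```

View pics/j.png

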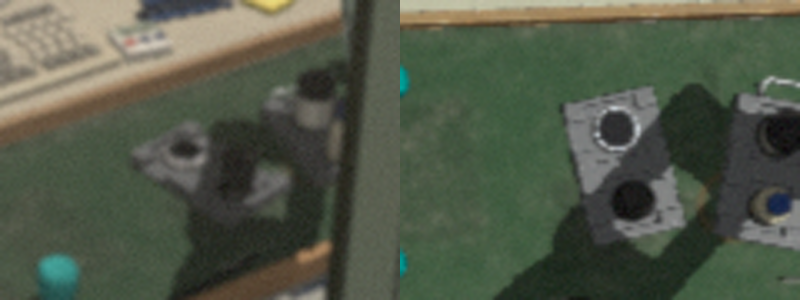

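The filter ring lies flat in the far pocket at (617,129). I'll check its centre by number, without another picture.

```bash
python3 - <<'E'
from vis import *
g=pickle.load(open('top_j.pkl','rb'))
u,v=proj(g,[[529.4,-73.6,14]])[0];o=np.array([int(u)-12,int(v)-12])
f=cv2.resize(g['frame'][o[1]:o[1]+25,o[0]:o[0]+25],None,fx=8,fy=8,interpolation=cv2.INTER_CUBIC).mean(2)
m=f>150;p=np.argwhere(m)[:,::-1].astype(np.float32);c,a,_=cv2.fitEllipse(cv2.convexHull(p))
print(unproj(g,[(np.array(c)+.5)/8-.5+o],14),np.array(a)/8*3.36)
E
```

```text
[[530.85732383 -75.53992261  14.        ]] [45.25713409 46.29433273]
```

```bash
python3 -c "
from workcell import env
print(env.job_done())"
```

```text
the job is handed in; nothing more can be done
None
```

The job is handed in at about 38 s: all four items are in their pockets, upright or flat, the case is open and the dropper was never touched; however, the filter settled its last few millimetres (about 4 mm) on release because the fingers would not fit the tray's slot, and I viewed 15 pictures against the limit of 14.

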